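# Separate nested parts cups and put them away by size

## Robot

A 7-joint arm with a two-finger parallel gripper is mounted at the origin on a cart in front of the work surface, level with it; the furniture and walls round the work are solid. World frame = base frame: x ahead of the robot, y to its left, z up, the work surface at z = 0. Lengths are in m, angles in rad, forces in N, time in s.
With the tool pointing down it reaches from about 0.35 to 0.9 m from the base axis. Payload 19.9 kg.
Tool frame: the origin (TCP) lies on the centre line of the jaws, within the pads' length; the fingertips stand 22 mm ahead of it and the grasp point (between the pads) lies 3 mm ahead of it; z points along the fingers, y is the line along which they close (so a half turn about z gives the same grasp; the last joint's range is limited). The gripper opens to 94 mm and grips with 3 to 60 N. Pads are 16 mm wide; open, the fingers measure 119 mm over their backs; the gripper's body (75 mm by 177 mm) begins 78 mm behind the grasp point.
Start: joints at [1.065, 0.417, -0.01, 1.614, 0.005, 1.111, -0.053], TCP at [0.28, -0.559, 0.227] pointing down, gripper open.
Joint ranges: [-2.81, 2.81], [-0.39, 2.02], [-1.27, 1.25], [0.06, 2.57], [-1.19, 4.33], [0.19, 2], [-2.82, 2.82]. Speed limits (rad/s): [1.89, 1.89, 2.39, 2.39, 3.01, 3.01, 3.01].

## Interface

Orientations are given as a unit quaternion [w, x, y, z].
In Python, from cell import monitor, eyes, bot gives the robot as it stands. The module is installed in compiled form; this text tells all that it offers.
- The arm moves only by the shell command python3 -m jog 'ROWS' [FORCE]. ROWS is JSON, a list of rows, each a list of 3 entries, a list of its own where there are three numbers: the turn, a rotation vector about the tool's x, y, z in rad, then the shift along the tool's x, y, z in cm, then the gripper command: -1 is shut, 1 is fully open, values between are in proportion. In form: [[[rx, ry, rz], [tx, ty, tz], gripper], ...]. A call has exactly 8 rows; each row shifts and turns the commanded pose from where the row before left it, along the tool's axes as they then stand; what a row does not reach is not made up. A row lasts 1/12 s, in which the tool goes at most 41.7 mm and 7.16 degrees, less where a joint would pass 70% of its speed; a pose out of reach is approached as far as the arm can. A call with a gripper value outside its range is refused whole. The fingers move at their own pace and stop on an object; FORCE is the grip in N (left out, the last holds). Time passes only in rows, so rows that do not move let the fingers close, or fill a call up. It gives the time, the measured TCP pose, the force, the opening and the grip force at its end, in the units of the state.
- monitor.read_state(): the state, without advancing time (a new reading comes with each control period).
- eyes.grab_frame(name): name is "scene" or "side" or "wrist"; returns a dict with "image" (400x640x3 uint8, red, green, blue), "intrinsics" (3x3 intrinsics, pixels), "R" (3x3) and "t" (3): a world point X has camera coordinates R X + t. Camera axes: x right, y down, z forward; pixel columns grow to the right and rows downward; lengths in m; the calibration is good to about 2 mm. A picture is of the moment at which its call begins. There is no depth.
- bot.finish_job(): hands the job in; it is judged then, once.
The state is a dict: "clock": time; "q": joint angles; "qvel": joint speeds; "tau": joint torques, N m; "eef_pos": TCP position; "tcp_rot": TCP orientation; "contact_force": force on the tool from outside, world axes, zero at the start; "torque": the same for the moment, N m; "opening": opening from 0.0 (shut) to 1.0 (fully open); "grasp_force": force on a finger pad.
Only numpy, scipy, OpenCV 4.12 (cv2) and the standard library are available. Lean on these libraries where they do the work, as an engineer would, in place of code of your own. Each camera call takes 0.05 s, during which the arm holds its last target. There are 200 camera calls.

## Task

A tall narrow parts cup is nested in a short wide one on the bench. Lift the narrow cup out while the wide one stays standing on the bench, stand each cup upright in the drawer row that already holds a cup of its size, then push the drawer fully shut. Do not tip any cup over, and leave the tools and the battery on the bench where they are.

Things in the scene. Friction and masses are not known exactly. Their poses are not given: they have to be found in the camera images.
- narrow_cup_mid (a point): tall narrow open round aluminium cup, 86 mm tall, outer diameter 46 mm at the rim, 41 mm at the foot, 0.09 to 0.18 kg; at the start it stands in the wide cup on its 3 mm floor, a few mm loose all round, its rim 89 mm above the bench and 39 mm above the wide cup's rim. The point is on its axis, 43 mm above its underside; z runs up its axis
- wide_cup_mid (a point): short wide open round aluminium cup, 50 mm tall, outer diameter 64 mm at the rim, 59 mm at the foot, wall 2.5 mm, 0.11 to 0.22 kg, on the bench to the right of the cabinet with the narrow cup in it. The point is on its axis, 25 mm above its underside; z runs up its axis
- stored_narrow_mid (a point): loose cup like the narrow cup, already standing at the back of one of the drawer's two rows (left or right varies); that row is for narrow cups. The point is on its axis, 43 mm above its underside
- stored_wide_mid (a point): loose cup like the wide cup, already standing at the back of the other row; that row is for wide cups. The point is on its axis, 25 mm above its underside
- drawer_floor (a point): point on the drawer, moving with it: on its floor (28 mm above the bench), on the line between the two rows, 40 mm behind the inner face of the front panel. x points into the cabinet (the way it shuts), y to the left row, z up. The rows run along x, each 86 mm wide, from x = -40 to +117 mm; a strip 4 mm thick, 10 mm high at y = 0 parts them, lips 12 mm high bound the sides and back
- row_left (a point): free place in the drawer's left row, on the row's floor and centre line: 40 mm behind the front panel, 45 mm left (+y) of drawer_floor, about 75 mm in front of the stored cup; same axes as drawer_floor
- row_right (a point): free place in the drawer's right row, on the row's floor and centre line: 40 mm behind the front panel, 45 mm right (-y) of drawer_floor, about 75 mm in front of the stored cup; same axes as drawer_floor
- drawer_handle (a point): middle of the drawer's bar handle, 76 mm above the bench; the bar is 10 mm thick, 90 mm long along y, its axis 22 mm in front of the grey front panel (200 mm wide, 12 mm thick, upper edge 120 mm above the bench); x points into the cabinet. Pushing the handle or panel along x shuts the drawer with about 2 to 4 N
- cabinet: low grey painted metal cabinet with one drawer, fixed to the bench, turned a little; 172 mm deep (x), 206 mm wide (y), 128 mm high on 16 mm feet, origin at the centre of its underside, x to its back
- drawer (a joint): how far the drawer is pulled out, m: 0 is fully shut against its stop, 0.142 to 0.150 at the start; it stays where it is left
- calliper: steel calliper, 68x200x13 mm, lying on the bench left of the cabinet, behind the pliers; origin at the centre of its underside. A bystander, leave alone
- pliers_red: pliers, 57x180x13 mm, lying on the bench left of the cabinet; origin at the centre of its underside. A bystander, leave alone
- battery_pack: battery pack, 42x119x31 mm, lying on the bench behind the nested cups and to the right; origin at the centre of its underside. A bystander, leave alone
Things that resemble listed ones, but are neither listed nor needed, are in the scene too. What is shaped like the part that bears wide_cup_mid but green or turquoise is not meant.

How it is judged:
On the way, in this order (a step that is already met when the one before it is completed fails the run):
1. the narrow cup is out of the wide cup, which still stands upright on the bench ((z of narrow_cup_mid in the frame of wide_cup_mid above 0.07 m or horizontal distance between narrow_cup_mid and wide_cup_mid above 0.06 m) and height (world z) of wide_cup_mid below 0.032 m and angle between wide_cup_mid's own z axis and vertical below 0.15 rad), for 0.1 s.
2. each cup stands upright on the drawer's floor in the row of its size, the drawer still open by more than 80 mm (z of narrow_cup_mid in the frame of drawer_floor between 0.038 and 0.048 m and angle between each of narrow_cup_mid, wide_cup_mid, stored_narrow_mid, stored_wide_mid's own z axis and vertical below 0.12 rad and x of narrow_cup_mid in the frame of drawer_floor between -0.04 and 0.117 m and z of wide_cup_mid in the frame of drawer_floor between 0.02 and 0.03 m and x of wide_cup_mid in the frame of drawer_floor between -0.04 and 0.117 m and z of stored_narrow_mid in the frame of drawer_floor between 0.038 and 0.048 m and x of stored_narrow_mid in the frame of drawer_floor between -0.04 and 0.117 m and z of stored_wide_mid in the frame of drawer_floor between 0.02 and 0.03 m and x of stored_wide_mid in the frame of drawer_floor between -0.04 and 0.117 m and ((y of narrow_cup_mid in the frame of drawer_floor between 0.01 and 0.09 m and y of stored_narrow_mid in the frame of drawer_floor between 0.01 and 0.09 m and y of wide_cup_mid in the frame of drawer_floor between -0.09 and -0.01 m and y of stored_wide_mid in the frame of drawer_floor between -0.09 and -0.01 m) or (y of narrow_cup_mid in the frame of drawer_floor between -0.09 and -0.01 m and y of stored_narrow_mid in the frame of drawer_floor between -0.09 and -0.01 m and y of wide_cup_mid in the frame of drawer_floor between 0.01 and 0.09 m and y of stored_wide_mid in the frame of drawer_floor between 0.01 and 0.09 m)) and value of joint drawer above 0.08 m), for 0.2 s.
3. the drawer is shut (value of joint drawer below 0.006 m), for 0.2 s.
At the end, for the whole second after the job is handed in: The drawer is shut (out by less than 6 mm); in it all four cups stand upright (tilt under 0.12 rad) on the drawer's floor (within 5 mm): the two narrow cups on one side of the strip, the two wide cups on the other (centres 10 to 90 mm from it) (z of narrow_cup_mid in the frame of drawer_floor between 0.038 and 0.048 m and angle between each of narrow_cup_mid, wide_cup_mid, stored_narrow_mid, stored_wide_mid's own z axis and vertical below 0.12 rad and x of narrow_cup_mid in the frame of drawer_floor between -0.04 and 0.117 m and z of wide_cup_mid in the frame of drawer_floor between 0.02 and 0.03 m and x of wide_cup_mid in the frame of drawer_floor between -0.04 and 0.117 m and z of stored_narrow_mid in the frame of drawer_floor between 0.038 and 0.048 m and x of stored_narrow_mid in the frame of drawer_floor between -0.04 and 0.117 m and z of stored_wide_mid in the frame of drawer_floor between 0.02 and 0.03 m and x of stored_wide_mid in the frame of drawer_floor between -0.04 and 0.117 m and ((y of narrow_cup_mid in the frame of drawer_floor between 0.01 and 0.09 m and y of stored_narrow_mid in the frame of drawer_floor between 0.01 and 0.09 m and y of wide_cup_mid in the frame of drawer_floor between -0.09 and -0.01 m and y of stored_wide_mid in the frame of drawer_floor between -0.09 and -0.01 m) or (y of narrow_cup_mid in the frame of drawer_floor between -0.09 and -0.01 m and y of stored_narrow_mid in the frame of drawer_floor between -0.09 and -0.01 m and y of wide_cup_mid in the frame of drawer_floor between 0.01 and 0.09 m and y of stored_wide_mid in the frame of drawer_floor between 0.01 and 0.09 m)) and value of joint drawer below 0.006 m); the robot touches nothing.
It fails at once if a cup is tipped over (more than 0.7 rad from upright) (angle between any of narrow_cup_mid, wide_cup_mid, stored_narrow_mid, stored_wide_mid's own z axis and vertical above 0.7 rad).
It fails at once if the calliper, the pliers or the battery pack is moved by more than 30 mm (distance of any of calliper, pliers_red, battery_pack from where it was at the start of the episode above 0.03 m).
It also fails if it takes over 64 s, if anything falls off the work surface, if the arm or the gripper's body presses on something with over 40 N, if the wrist force passes 120 N, or if a joint passes its speed limit or range.

## Working session

There is one attempt and no reset: what is moved stays moved. The work goes in short steps, Python scripts to look and compute and a shell command to move; the robot and the scene stay as the last step left them, time stands still between calls to the robot, and variables do not carry over. Pictures are saved under pics/ and viewed, at most 11 in all, crops included, and the job is handed in when it is done.

```bash
mkdir -p pics; cat > h.py <<'E'
import numpy as np, cv2
from cell import monitor, eyes, bot
from scipy.spatial.transform import Rotation as Ro
def grab(n,save=None):
    f=eyes.grab_frame(n)
    if save: cv2.imwrite('pics/'+save,f['image'][:,:,::-1])
    return f
def ray(f,uv,z):
    K,R,t=map(np.array,(f['intrinsics'],f['R'],f['t']))
    d=R.T@np.linalg.inv(K)@np.array([uv[0],uv[1],1.]); c=-R.T@t
    return c+d*(z-c[2])/d[2]
def proj(f,X):
    K,R,t=map(np.array,(f['intrinsics'],f['R'],f['t']))
    p=K@(R@np.array(X)+t); return p[:2]/p[2]
def st():
    s=monitor.read_state(); q=s['tcp_rot']; R=Ro.from_quat([q[1],q[2],q[3],q[0]]).as_matrix()
    return s,np.array(s['eef_pos']),R
def go(target,yaw_dir=None):
    s,p,R=st(); print('t',s['clock'],'tcp',p.round(4),'y axis',R[:,1].round(3),'z',R[:,2].round(3)); print('shift cm tool',(R.T@(np.array(target)-p)*100).round(2))
E
python3 - <<'E'
from h import *
for n in('scene','side','wrist'):
    f=grab(n,n+'0.png'); print(n,(-np.array(f['R']).T@f['t']).round(3))
s,p,R=st(); print(s['clock'],p,R.round(3),s['opening'])
E
```

```text
scene [0.198 0.73  0.869]
side [0.394 0.972 0.735]
wrist [ 0.348 -0.524  0.383]
0.15 [ 0.27945373 -0.5587458   0.22698392] [[ 0.894  0.447 -0.   ]
 [ 0.447 -0.894  0.001]
 [-0.    -0.001 -1.   ]] 0.9952478116749742
```

View pics/scene0.png

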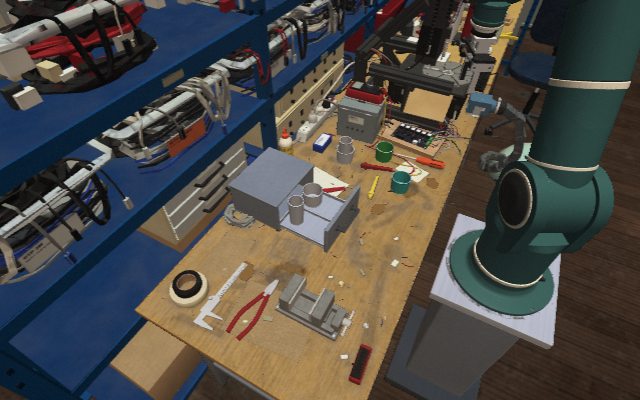

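View pics/side0.png

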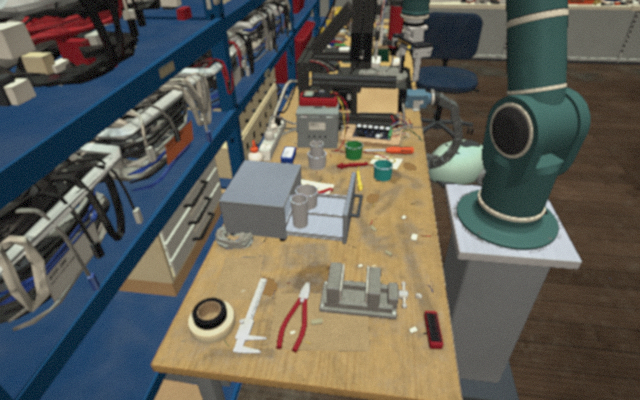

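The scene view shows the nested cups near (345,150). The drawer is open towards the robot, with the stored narrow cup at (296,208) in the left row and the wide one at (312,195) in the right row. There are green and turquoise decoys to the right. I'll enlarge that area.

```bash
python3 - <<'E'
from h import *
a=cv2.imread('pics/scene0.png')[125:260,220:410]; cv2.imwrite('pics/c1.png',cv2.resize(a,None,fx=4,fy=4,interpolation=cv2.INTER_CUBIC))
E
```

```text
(no output)
```

View pics/c1.png

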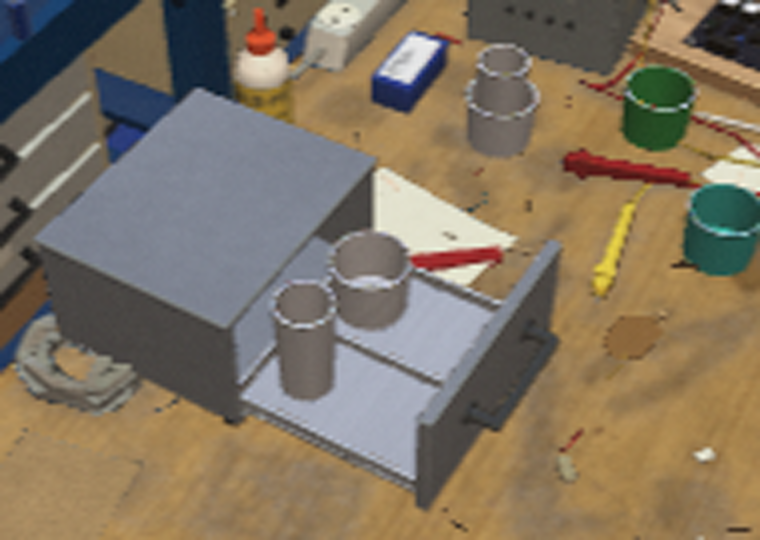

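The crop shows the nested rims at about (503,62) narrow and (503,97) wide, the cabinet top corners, the panel's upper edge from (427,410) to (560,243), and the stored rims at (305,304) narrow and (370,262) wide.

```bash
python3 - <<'E'
from h import *
f=grab('scene')
P=lambda u,v,z:ray(f,(u/4+220-.4,v/4+125-.4),z)
for n,u,v,z in [('nar',504,62,.089),('wide',503,98,.05),('c0',200,88,.128),('c1',375,160,.128),('c2',232,328,.128),('c3',37,245,.128),('pR',560,243,.12),('pL',422,410,.12),('hL',495,428,.076),('hR',553,345,.076),('sn',305,304,.114),('sw',370,262,.078),('battc',410,65,.031)]:
    print(n,P(u,v,z).round(4))
c=[P(*a,.128) for a in((200,88),(375,160),(232,328),(37,245))]
d=c[0]-c[1]; print('depth',np.linalg.norm(d),'yaw from depth',np.arctan2(*d[1::-1]),'width',np.linalg.norm(c[0]-c[3]),np.linalg.norm(c[1]-c[2]))
w=P(422,410,.12)-P(560,243,.12); print('panel w',np.linalg.norm(w),'yaw',np.arctan2(-w[0],w[1]))
w=c[2]-c[1];print('yaw',np.arctan2(-w[0],w[1]))
E
```

```text
nar [ 0.576  -0.2149  0.089 ]
wide [ 0.574  -0.2147  0.05  ]
c0 [ 0.759  -0.0194  0.128 ]
c1 [ 0.5931 -0.0097  0.128 ]
c2 [0.5973 0.1896 0.128 ]
c3 [0.7642 0.1882 0.128 ]
pR [ 0.4347 -0.0016  0.12  ]
pL [0.4528 0.186  0.12  ]
hL [0.4162 0.1442 0.076 ]
hR [0.4114 0.0549 0.076 ]
sn [0.5715 0.1354 0.114 ]
sw [0.5677 0.0455 0.078 ]
battc [ 0.6793 -0.2393  0.031 ]
depth 0.16616057732980816 yaw from depth -0.058764866337129996 width 0.20766198291390478 0.19935358008614407
panel w 0.18843532516504136 yaw -0.09586681822336227
yaw -0.02088023609163953
```

```bash
python3 -m jog '[[[0,0,0.1],[0,0,0],1],[[0,0,0.1],[0,0,0],1],[[0,0,0.1],[0,0,0],1],[[0,0,0.1],[0,0,0],1],[[0,0,0.1],[0,0,0],1],[[0,0,0],[1.76,-2.2,0],1],[[0,0,0],[1.76,-2.2,0],1],[[0,0,0],[1.76,-2.2,0],1]]'
python3 -m jog '[[[0,0,0],[1.76,-2.2,0],1],[[0,0,0],[1.76,-2.2,0],1],[[0,0,0],[1.76,-2.2,0],1],[[0,0,0],[1.76,-2.2,0],1],[[0,0,0],[1.76,-2.2,0],1],[[0,0,0],[1.76,-2.2,0],1],[[0,0,0],[1.76,-2.2,0],1],[[0,0,0],[1.76,-2.2,0],1]]'
python3 -m jog '[[[0,0,0],[1.76,-2.2,0],1],[[0,0,0],[1.76,-2.2,0],1],[[0,0,0],[1.76,-2.2,0],1],[[0,0,0],[1.76,-2.2,0],1],[[0,0,0],[0,0,0],1],[[0,0,0],[0,0,0],1],[[0,0,0],[0,0,0],1],[[0,0,0],[0,0,0],1]]'
python3 - <<'E'
from h import *
go([.575,-.215,.227]); f=grab('wrist','w1.png'); print(proj(f,[.575,-.215,.089]))
E
```

```text
clock: 0.87
eef_pos: [0.3351, -0.494, 0.2272]
tcp_rot: [-0.0, 1.0, -0.018, -0.0]
contact_force: [1.0, 0.0, 0.4]
opening: 0.994
grasp_force: 0.0
clock: 1.53
eef_pos: [0.4825, -0.3229, 0.2274]
tcp_rot: [-0.0, 1.0, -0.018, -0.0]
contact_force: [0.5, -0.4, -0.2]
opening: 1.001
grasp_force: 0.0
clock: 2.2
eef_pos: [0.5547, -0.2398, 0.2274]
tcp_rot: [0.0, 1.0, -0.019, -0.0]
contact_force: [0.1, 0.1, 0.6]
opening: 0.998
grasp_force: 0.0
t 2.2 tcp [ 0.5547 -0.2398  0.2274] y axis [-0.038 -0.999  0.   ] z [-0. -0. -1.]
shift cm tool [ 1.94 -2.56  0.03]
[295.02180012 177.3907975 ]
```

View pics/w1.png

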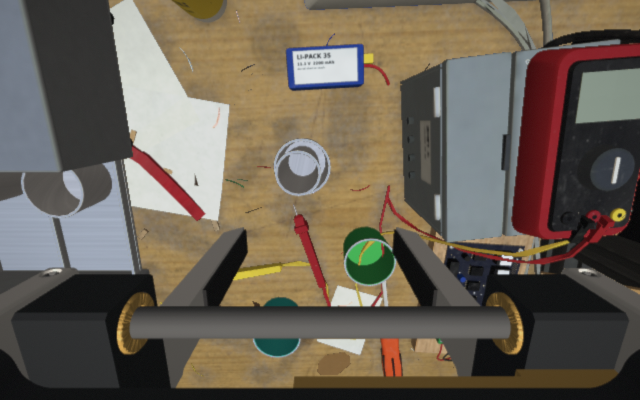

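The wrist view shows the nested cups at about (300,168), the battery at (325,66) and the green decoy at (369,258), with drawer parts at the left edge. I'll zoom in for the rims.

```bash
python3 - <<'E'
from h import *
a=cv2.imread('pics/w1.png'); c=cv2.resize(a[130:205,255:345],None,fx=8,fy=8,interpolation=cv2.INTER_CUBIC); cv2.imwrite('pics/c2.png',c[:600])
f=grab('wrist')
print('green',ray(f,(369,262),.05),'batt near edge',ray(f,(325,90),.03),'Lblack',ray(f,(405,150),.05))
for z,r in((.089,23),(.05,32)):
    o=np.array([.575,-.215,z]); print(z,'diam px',np.linalg.norm(proj(f,o+[0,r/1000,0])-proj(f,o-[0,r/1000,0])))
E
```

```text
green [ 0.45930884 -0.29563681  0.05      ] batt near edge [ 0.66115754 -0.24876878  0.03      ] Lblack [ 0.59374428 -0.33457139  0.05      ]
0.089 diam px 46.02013448133473
0.05 diam px 56.87456826915336
```

View pics/c2.png

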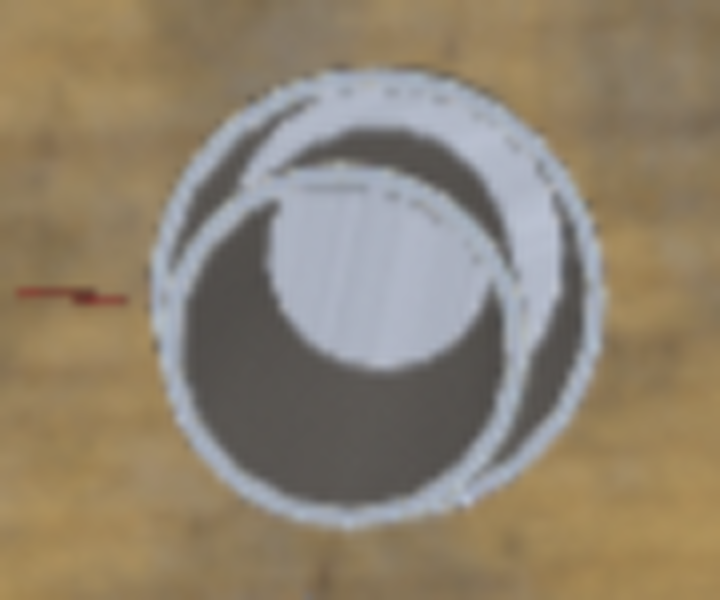

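```bash
python3 - <<'E'
from h import *
f=grab('wrist')
n=ray(f,(297.6,172.3),.089);w=ray(f,(301.7,165.2),.05);print(n,w)
go([n[0],n[1],.0765])
E
```

```text
[ 0.58016178 -0.21774506  0.089     ] [ 0.58127203 -0.21960391  0.05      ]
t 2.35 tcp [ 0.5549 -0.2396  0.2275] y axis [-0.038 -0.999  0.   ] z [-0. -0. -1.]
shift cm tool [ 2.45 -2.28 15.1 ]
```

```bash
python3 -m jog '[[[0,0,0],[1.2,-1.15,0],1],[[0,0,0],[1.2,-1.15,0],1],[[0,0,0],[0,0,2],1],[[0,0,0],[0,0,2],1],[[0,0,0],[0,0,2],1],[[0,0,0],[0,0,2],1],[[0,0,0],[0,0,2],1],[[0,0,0],[0,0,2],1]]' 12
python3 -m jog '[[[0,0,0],[0,0,1.5],1],[[0,0,0],[0,0,1],1],[[0,0,0],[0,0,0.5],1],[[0,0,0],[0,0,0],-1],[[0,0,0],[0,0,0],-1],[[0,0,0],[0,0,0],-1],[[0,0,0],[0,0,0],-1],[[0,0,0],[0,0,0],-1]]' 12
python3 -m jog '[[[0,0,0],[0,0,0],-1],[[0,0,0],[0,0,0],-1],[[0,0,0],[0,0,0],-1],[[0,0,0],[0,0,0],-1],[[0,0,0],[0,0,0],-1],[[0,0,0],[0,0,0],-1],[[0,0,0],[0,0,0],-1],[[0,0,0],[0,0,0],-1]]' 12
```

```text
clock: 3.02
eef_pos: [0.5799, -0.2172, 0.1066]
tcp_rot: [0.0, 1.0, -0.019, 0.0]
contact_force: [0.3, 0.5, -0.0]
opening: 0.999
grasp_force: 0.0
clock: 3.68
eef_pos: [0.5805, -0.2167, 0.0782]
tcp_rot: [0.0, 1.0, -0.018, 0.001]
contact_force: [-0.7, 0.2, -0.3]
opening: 0.68
grasp_force: 0.0
clock: 4.35
eef_pos: [0.5803, -0.2167, 0.0775]
tcp_rot: [0.0, 1.0, -0.018, 0.0]
contact_force: [-0.7, -0.9, 2.8]
opening: 0.479
grasp_force: 12.0
```

```bash
python3 -m jog '[[[0,0,0],[0,0,-0.5],-1],[[0,0,0],[0,0,-0.8],-1],[[0,0,0],[0,0,-1],-1],[[0,0,0],[0,0,-1],-1],[[0,0,0],[0,0,-1],-1],[[0,0,0],[0,0,-1],-1],[[0,0,0],[0,0,-1],-1],[[0,0,0],[0,0,-1],-1]]'
python3 -m jog '[[[0,0,0],[0,0,-1],-1],[[0,0,0],[0,0,-1],-1],[[0,0,0],[0,0,-1],-1],[[0,0,0],[0,0,-1],-1],[[0,0,0],[0,0,-1],-1],[[0,0,0],[0,0,-1],-1],[[0,0,0],[0,0,-1],-1],[[0,0,0],[0,0,0],-1]]'
python3 - <<'E'
from h import *
grab('scene','s2.png'); f=grab('wrist','w2.png')
for z in(.05,):
    g=cv2.cvtColor(f['image'],cv2.COLOR_RGB2GRAY)
a=cv2.imread('pics/s2.png')[80:260,220:420]; cv2.imwrite('pics/c3.png',cv2.resize(a,None,fx=3,fy=3,interpolation=cv2.INTER_CUBIC))
go([.49,.1415,.2175])
E
```

```text
clock: 5.02
eef_pos: [0.5802, -0.2166, 0.1517]
tcp_rot: [0.0, 1.0, -0.018, 0.0]
contact_force: [-1.0, 0.3, -1.0]
opening: 0.48
grasp_force: 12.0
clock: 5.68
eef_pos: [0.581, -0.2169, 0.2228]
tcp_rot: [0.0, 1.0, -0.018, 0.001]
contact_force: [0.5, 0.4, -0.6]
opening: 0.481
grasp_force: 12.0
t 5.7833 tcp [ 0.5802 -0.2166  0.2206] y axis [-0.036 -0.999  0.   ] z [ 0. -0. -1.]
shift cm tool [-10.31 -35.46   0.3 ]
```

View pics/c3.png

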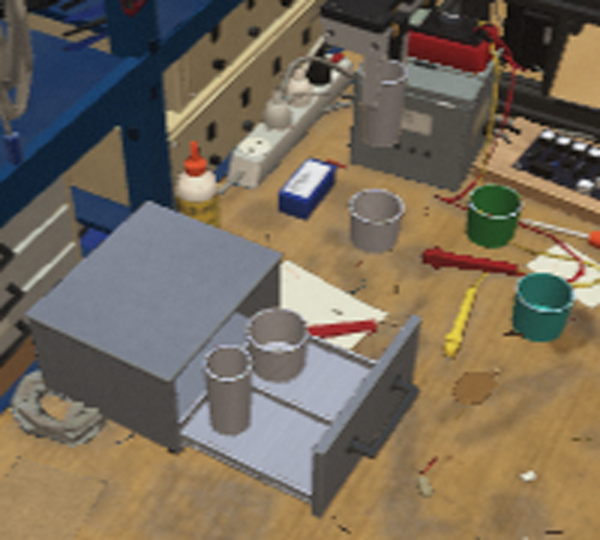

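The narrow cup hangs in the gripper and the wide cup still stands on the bench at (376,218) in the crop. The drawer is clear, so I'll carry the narrow cup to the left row.

```bash
python3 -m jog '[[[0,0,0],[-0.5,-1.5,0],-1],[[0,0,0],[-0.86,-2.7,0],-1],[[0,0,0],[-0.86,-2.7,0],-1],[[0,0,0],[-0.86,-2.7,0],-1],[[0,0,0],[-0.86,-2.7,0],-1],[[0,0,0],[-0.86,-2.7,0],-1],[[0,0,0],[-0.86,-2.7,0],-1],[[0,0,0],[-0.86,-2.7,0],-1]]'
python3 -m jog '[[[0,0,0],[-0.86,-2.7,0],-1],[[0,0,0],[-0.86,-2.7,0],-1],[[0,0,0],[-0.86,-2.7,0],-1],[[0,0,0],[-0.86,-2.7,0],-1],[[0,0,0],[-0.4,-2.7,0],-1],[[0,0,0],[0,-1.5,0],-1],[[0,0,0],[0,0,0],-1],[[0,0,0],[0,0,0],-1]]'
python3 - <<'E'
from h import *
go([.49,.1415,.105]); grab('wrist','w3.png')
f=grab('scene','s3.png');a=cv2.imread('pics/s3.png')[80:260,220:420]; cv2.imwrite('pics/c4.png',np.vstack([cv2.resize(a,(620,300),interpolation=cv2.INTER_AREA)[:0],cv2.resize(cv2.imread('pics/w3.png'),(640,400))]))
E
```

```text
clock: 6.45
eef_pos: [0.5212, -0.0086, 0.2198]
tcp_rot: [-0.0, 1.0, -0.018, -0.001]
contact_force: [0.4, 0.4, -1.2]
opening: 0.478
grasp_force: 12.0
clock: 7.12
eef_pos: [0.4887, 0.1416, 0.2198]
tcp_rot: [0.0, 1.0, -0.017, -0.001]
contact_force: [-0.3, -0.5, -1.8]
opening: 0.479
grasp_force: 12.0
t 7.1167 tcp [0.4887 0.1416 0.2198] y axis [-0.034 -0.999  0.   ] z [-0.001 -0.    -1.   ]
shift cm tool [1.500e-01 1.000e-02 1.148e+01]Traceback (most recent call last):
  File "<stdin>", line 3, in <module>
    return _nx.concatenate(arrs, 0, dtype=dtype, casting=casting)
           ~~~~~~~~~~~~~~~^^^^^^^^^^^^^^^^^^^^^^^^^^^^^^^^^^^^^^^
ValueError: all the input array dimensions except for the concatenation axis must match exactly, but along dimension 1, the array at index 0 has size 620 and the array at index 1 has size 640
```

View pics/w3.png

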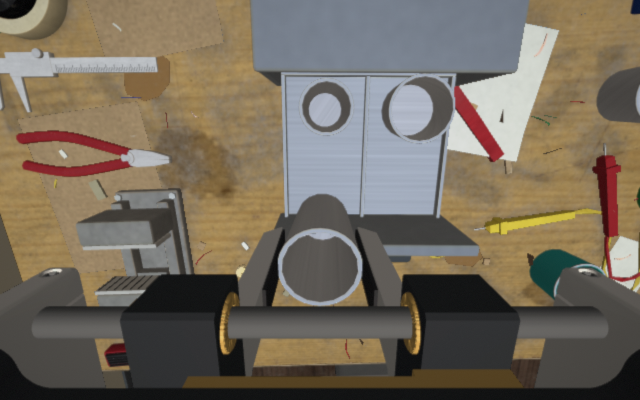

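The wrist view shows the strip from (365,76) to (362,215), the panel's inner foot line at v≈215, and the stored rims at (325,107) and (418,110).

```bash
python3 - <<'E'
from h import *
f=grab('wrist')
a=ray(f,(365,76),.038);b=ray(f,(362,215),.038);print(a,b,'yaw',np.arctan2(a[1]-b[1],a[0]-b[0]))
p=ray(f,(286,215),.028);q=ray(f,(441,216),.028);print(p,q,'yaw',np.arctan2(-(p-q)[0],(p-q)[1]))
sn=ray(f,(325,107),.114); sw=ray(f,(418,109.5),.078);print(sn,sw)
yaw=np.arctan2(a[1]-b[1],a[0]-b[0]); X=np.array([np.cos(yaw),np.sin(yaw),0]);Y=np.array([-X[1],X[0],0])
m=ray(f,(362,215),.028); fl=m+X*.04; print('floor',fl,'L',fl+.045*Y,'R',fl-.045*Y)
for s in(sn,sw): print((s-fl)@X,(s-fl)@Y)
go(np.r_[(fl+.045*Y)[:2],.105])
E
```

```text
[0.60655953 0.0891673  0.038     ] [0.45296057 0.09222177 0.038     ] yaw -0.019883345995556013
[0.45300581 0.18362356 0.028     ] [ 0.44483165 -0.00563244  0.028     ] yaw -0.04316419829555982
[0.57438258 0.13355413 0.114     ] [0.57008707 0.04441154 0.078     ]
floor [0.48962141 0.09006379 0.028     ] L [0.4905161  0.13505489 0.028     ] R [0.48872671 0.04507268 0.028     ]
0.08387974508114807 0.04516696914609825
0.0813574191171578 -0.04404339878658388
t 7.2667 tcp [0.4893 0.14   0.2201] y axis [-0.037 -0.999  0.   ] z [-0.001 -0.    -1.   ]
shift cm tool [ 0.15  0.49 11.51]
```

```bash
python3 -m jog '[[[0,0,0],[0.1,0.45,0],-1],[[0,0,0],[0,0,1.6],-1],[[0,0,0],[0,0,1.8],-1],[[0,0,0],[0,0,1.8],-1],[[0,0,0],[0,0,1.8],-1],[[0,0,0],[0,0,1.8],-1],[[0,0,0],[0,0,1.2],-1],[[0,0,0],[0,0,0.7],-1]]'
python3 -m jog '[[[0,0,0],[0,0,0.5],-1],[[0,0,0],[0,0,0.2],-1],[[0,0,0],[0,0,0.2],-1],[[0,0,0],[0,0,0],-1],[[0,0,0],[0,0,0],-1],[[0,0,0],[0,0,0],-1],[[0,0,0],[0,0,0],-1],[[0,0,0],[0,0,0],-1]]'
```

```text
clock: 7.93
eef_pos: [0.4898, 0.1352, 0.112]
tcp_rot: [0.0, 1.0, -0.019, -0.001]
contact_force: [-0.9, 0.6, -0.7]
opening: 0.477
grasp_force: 12.0
clock: 8.6
eef_pos: [0.4904, 0.1364, 0.1047]
tcp_rot: [-0.0, 1.0, -0.018, 0.0]
contact_force: [-0.2, 0.3, -1.8]
opening: 0.477
grasp_force: 12.0
```

```bash
python3 -m jog '[[[0,0,0],[0,0,0.1],-1],[[0,0,0],[0,0,0.1],-1],[[0,0,0],[0,0,0],-1],[[0,0,0],[0,0,0],-1],[[0,0,0],[0,0,0],-1],[[0,0,0],[0,0,0],-1],[[0,0,0],[0,0,0],-1],[[0,0,0],[0,0,0],-1]]'
python3 -m jog '[[[0,0,0],[0,0,0],0.5],[[0,0,0],[0,0,0],0.5],[[0,0,0],[0,0,0],0.5],[[0,0,0],[0,0,0],0.5],[[0,0,0],[0,0,0],0.5],[[0,0,0],[0,0,0],0.5],[[0,0,0],[0,0,-0.5],0.5],[[0,0,0],[0,0,-1],0.5]]'
python3 -m jog '[[[0,0,0],[0,0,-1.5],0.5],[[0,0,0],[0,0,-2],0.5],[[0,0,0],[0,0,-2],0.5],[[0,0,0],[0,0,-2],0.5],[[0,0,0],[0,0,-2],1],[[0,0,0],[0,0,-2],1],[[0,0,0],[0,0,0],1],[[0,0,0],[0,0,0],1]]'
python3 - <<'E'
from h import *
go([.5805,-.218,.23]); grab('wrist','w4.png')
E
```

```text
clock: 9.27
eef_pos: [0.4903, 0.1364, 0.1025]
tcp_rot: [-0.0, 1.0, -0.018, -0.0]
contact_force: [-0.1, -0.2, 1.1]
opening: 0.479
grasp_force: 12.0
clock: 9.93
eef_pos: [0.4897, 0.1363, 0.1172]
tcp_rot: [0.0, 1.0, -0.018, -0.001]
contact_force: [0.8, -0.5, -0.1]
opening: 0.747
grasp_force: 0.0
clock: 10.6
eef_pos: [0.4907, 0.1365, 0.234]
tcp_rot: [-0.0, 1.0, -0.018, 0.001]
contact_force: [0.4, 0.2, -0.7]
opening: 0.983
grasp_force: 0.0
t 10.6 tcp [0.4907 0.1365 0.234 ] y axis [-0.036 -0.999 -0.001] z [ 0.002  0.001 -1.   ]
shift cm tool [10.26 35.11  0.4 ]
```

View pics/w4.png

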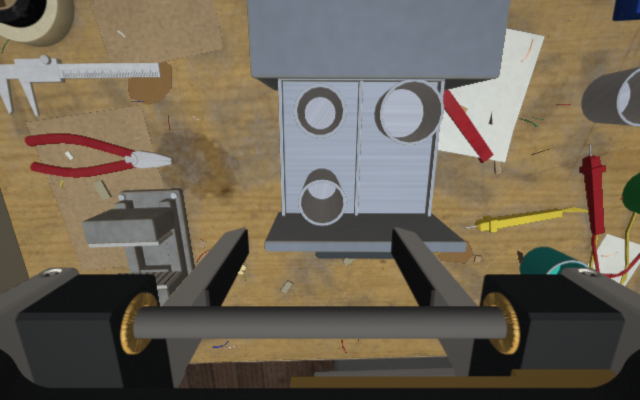

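The narrow cup stands in the left row with its rim at (322,203), and both stored cups are undisturbed. Next I'll fetch the wide cup.

```bash
python3 -m jog '[[[0,0,0],[0.4,1.5,0],1],[[0,0,0],[0.7,2.5,0],1],[[0,0,0],[0.7,2.5,0],1],[[0,0,0],[0.7,2.5,0],1],[[0,0,0],[0.7,2.5,0],1],[[0,0,0],[0.7,2.5,0],1],[[0,0,0],[0.7,2.5,0],1],[[0,0,0],[0.7,2.5,0],1]]'
python3 -m jog '[[[0,0,0],[0.7,2.5,0],1],[[0,0,0],[0.7,2.5,0],1],[[0,0,0],[0.7,2.5,0],1],[[0,0,0],[0.7,2.5,0],1],[[0,0,0],[0.7,2.5,0],1],[[0,0,0],[0.7,2.5,0],1],[[0,0,0],[0.7,1,0],1],[[0,0,0],[0,0,0],1]]'
python3 - <<'E'
from h import *
f=grab('wrist','w5.png'); g=cv2.GaussianBlur(cv2.cvtColor(f['image'],cv2.COLOR_RGB2GRAY),(3,3),0)
e=proj(f,[.581,-.2195,.05]); print(e); r=56/2
x0,y0=[int(v)-60 for v in e]; y0=max(y0,0)
c=cv2.HoughCircles(g[y0:y0+120,x0:x0+120],cv2.HOUGH_GRADIENT_ALT,1,10,param1=150,param2=.7,minRadius=20,maxRadius=36)
for u in c[0] if c is not None else []: print(u[2],ray(f,(u[0]+x0,u[1]+y0),.05))
go([.581,-.2195,.038])
f4=f
E
```

```text
clock: 11.32
eef_pos: [0.536, -0.0566, 0.2317]
tcp_rot: [-0.0, 1.0, -0.018, -0.001]
contact_force: [-0.3, 0.7, -0.4]
opening: 0.998
grasp_force: 0.0
clock: 11.98
eef_pos: [0.5793, -0.2199, 0.2311]
tcp_rot: [0.0, 1.0, -0.02, -0.001]
contact_force: [0.2, 0.3, 0.0]
opening: 1.0
grasp_force: 0.0
[320.16845515 185.2686298 ]
26.50133 [ 0.57778389 -0.21918103  0.05      ]
t 12.0333 tcp [ 0.5791 -0.2179  0.2312] y axis [-0.038 -0.999 -0.001] z [-0.002  0.001 -1.   ]
shift cm tool [ 0.23  0.17 19.32]
```

```bash
python3 -m jog '[[[0,0,0],[0,0.1,1.5],1],[[0,0,0],[0,0,2.2],1],[[0,0,0],[0,0,2.2],1],[[0,0,0],[0,0,2.2],1],[[0,0,0],[0,0,2.2],1],[[0,0,0],[0,0,2.2],1],[[0,0,0],[0,0,2],1],[[0,0,0],[0,0,2],1]]'
python3 -m jog '[[[0,0,0],[0,0,1.3],1],[[0,0,0],[0,0,1],1],[[0,0,0],[0,0,0.4],1],[[0,0,0],[0,0,0],1],[[0,0,0],[0,0,0],-1],[[0,0,0],[0,0,0],-1],[[0,0,0],[0,0,0],-1],[[0,0,0],[0,0,0],-1]]' 14
python3 -m jog '[[[0,0,0],[0,0,0],-1],[[0,0,0],[0,0,0],-1],[[0,0,0],[0,0,0],-1],[[0,0,0],[0,0,0],-1],[[0,0,0],[0,0,0],-1],[[0,0,0],[0,0,0],-1],[[0,0,0],[0,0,0],-1],[[0,0,0],[0,0,0],-1]]' 14
```

```text
clock: 12.7
eef_pos: [0.579, -0.2165, 0.0661]
tcp_rot: [-0.0, 1.0, -0.017, -0.0]
contact_force: [0.2, -0.6, 0.4]
opening: 0.996
grasp_force: 0.0
clock: 13.37
eef_pos: [0.5798, -0.2182, 0.0411]
tcp_rot: [0.0, 1.0, -0.018, 0.0]
contact_force: [0.2, 0.6, -0.0]
opening: 0.754
grasp_force: 0.0
clock: 14.03
eef_pos: [0.5797, -0.2184, 0.0408]
tcp_rot: [0.0, 1.0, -0.018, 0.0]
contact_force: [-0.5, -0.4, 5.8]
opening: 0.663
grasp_force: 13.9
```

```bash
python3 -m jog '[[[0,0,0],[0,0,-0.5],-1],[[0,0,0],[0,0,-1],-1],[[0,0,0],[0,0,-1.2],-1],[[0,0,0],[0,0,-1.5],-1],[[0,0,0],[0,0,-1.5],-1],[[0,0,0],[0,0,-1.5],-1],[[0,0,0],[0,0,-1.5],-1],[[0,0,0],[0,0,-1.5],-1]]'
python3 -m jog '[[[0,0,0],[0,0,-1.5],-1],[[0,0,0],[0,0,-1.5],-1],[[0,0,0],[0,0,-1.3],-1],[[0,0,0],[0,0,-0.5],-1],[[0,0,0],[-0.5,-1.2,0],-1],[[0,0,0],[-0.8,-2.2,0],-1],[[0,0,0],[-0.8,-2.2,0],-1],[[0,0,0],[-0.8,-2.2,0],-1]]'
python3 -m jog '[[[0,0,0],[-0.8,-2.2,0],-1],[[0,0,0],[-0.8,-2.2,0],-1],[[0,0,0],[-0.8,-2.2,0],-1],[[0,0,0],[-0.8,-2.2,0],-1],[[0,0,0],[-0.8,-2.2,0],-1],[[0,0,0],[-0.8,-2.2,0],-1],[[0,0,0],[-0.8,-2.2,0],-1],[[0,0,0],[-0.8,-2.2,0],-1]]'
python3 -m jog '[[[0,0,0],[-0.3,-1,0],-1],[[0,0,0],[0,0,0],-1],[[0,0,0],[0,0,0],-1],[[0,0,0],[0,0,0],-1],[[0,0,0],[0,0,0],-1],[[0,0,0],[0,0,0],-1],[[0,0,0],[0,0,0],-1],[[0,0,0],[0,0,0],-1]]'
python3 - <<'E'
from h import *
go([.4885,.046,.069]); grab('wrist','w6.png')
E
```

```text
clock: 14.7
eef_pos: [0.5796, -0.218, 0.1445]
tcp_rot: [0.0, 1.0, -0.018, 0.0]
contact_force: [-0.2, 0.3, -1.9]
opening: 0.661
grasp_force: 13.9
clock: 15.37
eef_pos: [0.5523, -0.1375, 0.1898]
tcp_rot: [-0.0, 1.0, -0.018, -0.001]
contact_force: [0.3, 1.5, -1.1]
opening: 0.665
grasp_force: 13.9
clock: 16.03
eef_pos: [0.4945, 0.0406, 0.19]
tcp_rot: [0.0, 1.0, -0.018, -0.0]
contact_force: [0.8, -0.2, -1.3]
opening: 0.666
grasp_force: 13.9
clock: 16.7
eef_pos: [0.4932, 0.0488, 0.1904]
tcp_rot: [-0.0, 1.0, -0.018, -0.0]
contact_force: [-0.3, 0.6, -0.7]
opening: 0.661
grasp_force: 13.9
t 16.7 tcp [0.4932 0.0488 0.1904] y axis [-0.037 -0.999 -0.   ] z [-0.  0. -1.]
shift cm tool [-0.46  0.3  12.14]
```

View pics/w6.png

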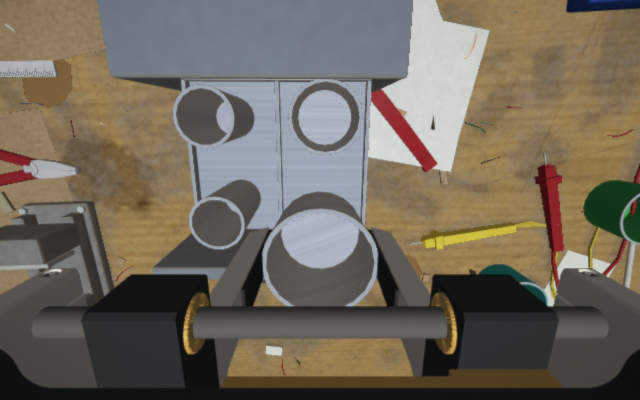

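The wrist view shows the wide cup held, the strip at u≈280, the right lip at u≈366, the stored wide rim at (326,116) and the placed narrow rim at (217,222).

```bash
python3 - <<'E'
from h import *
f=grab('wrist')
for n,u,v,z in(('strip',281,80,.038),('strip',279,225,.038),('lipR',366,150,.04),('lipR',364,215,.04),('stored wide',325.5,116,.078),('narrow',217,222,.114),('stored n',203,117,.114),('floor/panel',265,228,.028)): print(n,ray(f,(u,v),z))
E
```

```text
strip [0.60645857 0.08308159 0.038     ]
strip [0.45876288 0.09565224 0.038     ]
lipR [0.53682838 0.00133143 0.04      ]
lipR [0.46756737 0.00318851 0.04      ]
stored wide [0.5712647  0.04204118 0.078     ]
narrow [0.4904908  0.13432742 0.114     ]
stored n [0.57363458 0.13431539 0.114     ]
floor/panel [0.4521515  0.11331724 0.028     ]
```

```bash
python3 -m jog '[[[0,0,0],[0,0.15,1],-1],[[0,0,0],[0,0,1.7],-1],[[0,0,0],[0,0,1.8],-1],[[0,0,0],[0,0,1.8],-1],[[0,0,0],[0,0,1.8],-1],[[0,0,0],[0,0,1.5],-1],[[0,0,0],[0,0,1],-1],[[0,0,0],[0,0,0.6],-1]]'
python3 -m jog '[[[0,0,0],[0,0,0.4],-1],[[0,0,0],[0,0,0.3],-1],[[0,0,0],[0,0,0.1],-1],[[0,0,0],[0,0,0],-1],[[0,0,0],[0,0,0],-1],[[0,0,0],[0,0,0],-1],[[0,0,0],[0,0,0],-1],[[0,0,0],[0,0,0],-1]]'
```

```text
clock: 17.47
eef_pos: [0.4924, 0.0476, 0.0769]
tcp_rot: [0.0, 1.0, -0.018, -0.001]
contact_force: [0.8, 1.0, -1.4]
opening: 0.666
grasp_force: 13.9
clock: 18.13
eef_pos: [0.4932, 0.0477, 0.0707]
tcp_rot: [-0.0, 1.0, -0.018, 0.0]
contact_force: [0.0, -0.1, -1.6]
opening: 0.657
grasp_force: 13.9
```

```bash
python3 -m jog '[[[0,0,0],[0,0,0.1],-1],[[0,0,0],[0,0,0.1],-1],[[0,0,0],[0,0,0],-1],[[0,0,0],[0,0,0],-1],[[0,0,0],[0,0,0],-1],[[0,0,0],[0,0,0],-1],[[0,0,0],[0,0,0],-1],[[0,0,0],[0,0,0],-1]]'
python3 -m jog '[[[0,0,0],[0,0,0],0.6],[[0,0,0],[0,0,0],0.6],[[0,0,0],[0,0,0],0.6],[[0,0,0],[0,0,0],0.6],[[0,0,0],[0,0,0],0.6],[[0,0,0],[0,0,0],0.6],[[0,0,0],[0,0,-0.5],0.6],[[0,0,0],[0,0,-1],0.6]]'
python3 -m jog '[[[0,0,0],[0,0,-1.5],0.6],[[0,0,0],[0,0,-2],0.6],[[0,0,0],[0,0,-2],0.6],[[0,0,0],[0,0,-2],0.6],[[0,0,0],[0,0,-2],0.6],[[0,0,0],[0,0,-2],0.6],[[0,0,0],[0,0,-2],0.6],[[0,0,0],[0,0,-1],0.6]]'
python3 - <<'E'
from h import *
f=grab('wrist','w7.png'); go([.37,.096,.17])
for z in(.12,): 
    print(proj(f,[.45,.09,.12]))
E
```

```text
clock: 18.8
eef_pos: [0.4936, 0.0478, 0.0688]
tcp_rot: [-0.0, 1.0, -0.018, 0.0]
contact_force: [0.1, 0.2, 6.1]
opening: 0.663
grasp_force: 14.0
clock: 19.47
eef_pos: [0.4924, 0.0477, 0.0832]
tcp_rot: [0.0, 1.0, -0.018, -0.001]
contact_force: [-0.5, 1.2, 0.8]
opening: 0.798
grasp_force: 0.0
clock: 20.13
eef_pos: [0.4937, 0.0479, 0.2316]
tcp_rot: [-0.0, 1.0, -0.018, 0.002]
contact_force: [0.4, -0.2, 0.9]
opening: 0.801
grasp_force: 0.0
t 20.1833 tcp [0.4942 0.0479 0.2322] y axis [-0.036 -0.999 -0.001] z [ 0.004  0.    -1.   ]
shift cm tool [-12.61  -4.35   6.17]
[278.87799333 248.71571137]
```

View pics/w7.png

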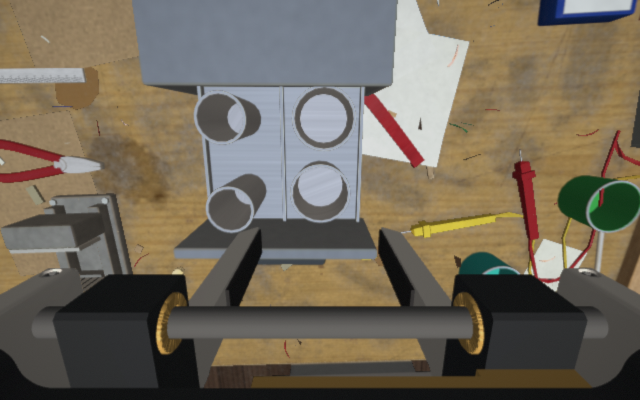

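All four cups stand upright in their own rows. Now I'll shut the gripper, come down in front of the handle and push.

```bash
python3 -m jog '[[[0,0,0],[-1.5,-0.6,0],-1],[[0,0,0],[-1.7,-0.65,0],-1],[[0,0,0],[-1.7,-0.65,0],-1],[[0,0,0],[-1.7,-0.65,0],-1],[[0,0,0],[-1.7,-0.65,0],-1],[[0,0,0],[-1.7,-0.65,0],-1],[[0,0,0],[-1.6,-0.65,0],-1],[[0,0,0],[0,0,0],-1]]'
python3 -m jog '[[[0,0,0],[0,0,0],-1],[[0,0,0],[0,0,0],-1],[[0,0,0],[0,0,0],-1],[[0,0,0],[0,0,1.5],-1],[[0,0,0],[0,0,2],-1],[[0,0,0],[0,0,2],-1],[[0,0,0],[0,0,2],-1],[[0,0,0],[0,0,2],-1]]'
python3 -m jog '[[[0,0,0],[0,0,2],-1],[[0,0,0],[0,0,2],-1],[[0,0,0],[0,0,1.5],-1],[[0,0,0],[0,0,0.5],-1],[[0,0,0],[0,0,0],-1],[[0,0,0],[0,0,0],-1],[[0,0,0],[0,0,0],-1],[[0,0,0],[0,0,0],-1]]'
python3 - <<'E'
from h import *
go([.414,.096,.077])
E
```

```text
clock: 20.85
eef_pos: [0.3764, 0.0978, 0.2281]
tcp_rot: [0.0, 1.0, -0.017, -0.0]
contact_force: [0.6, -0.1, 0.1]
opening: 0.271
grasp_force: 0.0
clock: 21.52
eef_pos: [0.3791, 0.0966, 0.1324]
tcp_rot: [-0.0, 1.0, -0.018, -0.0]
contact_force: [0.4, 0.4, 0.4]
opening: 0.003
grasp_force: 0.0
clock: 22.18
eef_pos: [0.3793, 0.0969, 0.0742]
tcp_rot: [-0.0, 1.0, -0.018, 0.001]
contact_force: [-0.6, 0.1, 0.2]
opening: 0.005
grasp_force: 0.0
t 22.1833 tcp [0.3793 0.0969 0.0742] y axis [-0.036 -0.999 -0.   ] z [ 0.001  0.    -1.   ]
shift cm tool [ 3.47 -0.03 -0.27]
```

```bash
python3 -m jog '[[[0,0,0],[0.4,0,0],-1],[[0,0,0],[0.4,0,0],-1],[[0,0,0],[0.4,0,0],-1],[[0,0,0],[0.3,0,0],-1],[[0,0,0],[0.3,0,0],-1],[[0,0,0],[0.3,0,0],-1],[[0,0,0],[0.3,0,0],-1],[[0,0,0],[0.3,0,0],-1]]'
python3 -m jog '[[[0,0,0],[0.3,0,0],-1],[[0,0,0],[0.4,0,0],-1],[[0,0,0],[0.4,0,0],-1],[[0,0,0],[0.5,0,0],-1],[[0,0,0],[0.5,0,0],-1],[[0,0,0],[0.5,0,0],-1],[[0,0,0],[0.5,0,0],-1],[[0,0,0],[0.5,0,0],-1]]'
python3 -m jog '[[[0,0,0],[0.5,0,0],-1],[[0,0,0],[0.5,0,0],-1],[[0,0,0],[0.5,0,0],-1],[[0,0,0],[0.5,0,0],-1],[[0,0,0],[0.5,0,0],-1],[[0,0,0],[0.5,0,0],-1],[[0,0,0],[0.5,0,0],-1],[[0,0,0],[0.5,0,0],-1]]'
python3 -m jog '[[[0,0,0],[0.5,0,0],-1],[[0,0,0],[0.5,0,0],-1],[[0,0,0],[0.5,0,0],-1],[[0,0,0],[0.5,0,0],-1],[[0,0,0],[0.5,0,0],-1],[[0,0,0],[0.5,0,0],-1],[[0,0,0],[0.5,0,0],-1],[[0,0,0],[0.5,0,0],-1]]'
```

```text
clock: 22.85
eef_pos: [0.4058, 0.0959, 0.0734]
tcp_rot: [0.0, 1.0, -0.018, -0.0]
contact_force: [-2.3, -0.2, 1.9]
opening: 0.006
grasp_force: 0.9
clock: 23.52
eef_pos: [0.4422, 0.0945, 0.0734]
tcp_rot: [0.0, 1.0, -0.018, -0.0]
contact_force: [-2.6, -2.0, 0.2]
opening: 0.003
grasp_force: 1.0
clock: 24.18
eef_pos: [0.4822, 0.0931, 0.0734]
tcp_rot: [-0.0, 1.0, -0.018, -0.0]
contact_force: [-1.7, -1.8, 0.1]
opening: 0.005
grasp_force: 1.0
clock: 24.85
eef_pos: [0.5222, 0.0917, 0.0734]
tcp_rot: [-0.0, 1.0, -0.018, -0.0]
contact_force: [-3.0, -1.1, 0.7]
opening: 0.005
grasp_force: 1.0
```

```bash
python3 -m jog '[[[0,0,0],[0.4,0,0],-1],[[0,0,0],[0.3,0,0],-1],[[0,0,0],[0.3,0,0],-1],[[0,0,0],[0.3,0,0],-1],[[0,0,0],[0.2,0,0],-1],[[0,0,0],[0.2,0,0],-1],[[0,0,0],[0.2,0,0],-1],[[0,0,0],[0.1,0,0],-1]]'
```

```text
clock: 25.52
eef_pos: [0.5419, 0.091, 0.0735]
tcp_rot: [-0.0, 1.0, -0.018, 0.0]
contact_force: [-1.7, -0.8, 0.4]
opening: 0.006
grasp_force: 0.8
```

```bash
python3 -m jog '[[[0,0,0],[0.15,0,0],-1],[[0,0,0],[0.15,0,0],-1],[[0,0,0],[0.15,0,0],-1],[[0,0,0],[0.1,0,0],-1],[[0,0,0],[0.1,0,0],-1],[[0,0,0],[0,0,0],-1],[[0,0,0],[0,0,0],-1],[[0,0,0],[0,0,0],-1]]'
```

```text
clock: 26.18
eef_pos: [0.5483, 0.0909, 0.0735]
tcp_rot: [-0.0, 1.0, -0.018, 0.0]
contact_force: [0.6, 0.5, -0.1]
opening: 0.005
grasp_force: 0.0
```

```bash
python3 -m jog '[[[0,0,0],[0.1,0,0],-1],[[0,0,0],[0.1,0,0],-1],[[0,0,0],[0.1,0,0],-1],[[0,0,0],[0.1,0,0],-1],[[0,0,0],[0,0,0],-1],[[0,0,0],[0,0,0],-1],[[0,0,0],[0,0,0],-1],[[0,0,0],[0,0,0],-1]]'
```

```text
clock: 26.85
eef_pos: [0.5498, 0.0909, 0.0732]
tcp_rot: [0.0, 1.0, -0.018, -0.002]
contact_force: [-18.9, 0.7, 14.5]
opening: 0.001
grasp_force: 9.5
```

Force is rising because the drawer has reached its stop. I'll back off, raise the arm and check.

```bash
python3 -m jog '[[[0,0,0],[-0.5,0,0],-1],[[0,0,0],[-1,0,0],-1],[[0,0,0],[-1.5,0,0],-1],[[0,0,0],[-2,0,0],-1],[[0,0,0],[-2,0,0],-1],[[0,0,0],[-2,0,0],-1],[[0,0,0],[-2,0,0],-1],[[0,0,0],[0,0,0],-1]]'
python3 -m jog '[[[0,0,0],[0,0,-2],-1],[[0,0,0],[0,0,-2],-1],[[0,0,0],[0,0,-2],-1],[[0,0,0],[0,0,-2],-1],[[0,0,0],[0,0,-2],-1],[[0,0,0],[0,0,-2],-1],[[0,0,0],[0,0,0],-1],[[0,0,0],[0,0,0],-1]]'
python3 - <<'E'
from h import *
grab('wrist','w8.png')
f=grab('scene','s8.png')
a=cv2.imread('pics/s8.png')[125:275,210:400]; b=cv2.resize(cv2.imread('pics/w8.png'),(400,250))
a=cv2.resize(a,(400,316)); cv2.imwrite('pics/c8.png',np.vstack([a,b]))
E
```

```text
clock: 27.52
eef_pos: [0.4388, 0.0945, 0.0733]
tcp_rot: [0.0, 1.0, -0.018, -0.001]
contact_force: [1.4, -0.3, -0.2]
opening: 0.005
grasp_force: 0.0
clock: 28.18
eef_pos: [0.4429, 0.0946, 0.1942]
tcp_rot: [-0.0, 1.0, -0.018, 0.001]
contact_force: [-0.7, 1.2, -0.3]
opening: 0.005
grasp_force: 0.0
```

View pics/c8.png

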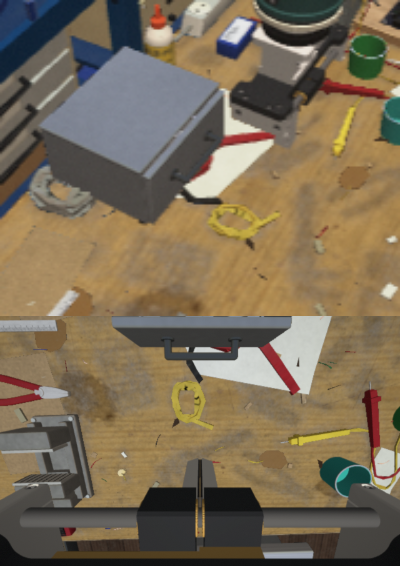

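The drawer is shut flush against the cabinet, and the arm is clear of everything, so I'll hand in the job.

```bash
python3 -c "
from cell import bot
print(bot.finish_job())"
```

```text
the job is handed in; nothing more can be done
None
```

Job handed in with no verdict returned: the narrow cup is in the left row and the wide cup in the right, all four cups were upright before I pushed the drawer shut to its stop, and the arm is clear.

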